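# Stand the fallen bookend up and close the slide-box row

### The arm

A 7-joint arm with a two-finger parallel gripper is mounted at the origin on the work surface. World frame = base frame: x ahead of the robot, y to its left, z up, the work surface at z = 0. Lengths are in m, angles in rad, forces in N, time in s.
With the tool pointing down it reaches from about 0.375 to 0.925 m from the base axis. Payload 3.1 kg.
Tool frame: the origin (TCP) lies between the finger pads; the fingertips stand 25 mm ahead of it and the grasp point (between the pads) lies 6 mm ahead of it; y points along the fingers, x is the direction in which the jaws open and shut, and the axes are right-handed (so a half turn about y gives the same grasp; the last joint's range is limited). The gripper opens to 85 mm and grips with 20 to 120 N. Pads are 22 mm wide; open, the fingers measure 114 mm over their backs; the gripper's body (76 mm by 85 mm) begins 54 mm behind the grasp point. The pads swing forward as they close: fully open they stand 13 mm farther back than shut.
Start: joints at [1.236, 0.383, 0.044, 1.598, -0.018, 1.161, -0.05], TCP at [0.153, -0.632, 0.256] pointing down, gripper open.
Joint ranges: [-2.61, 2.61], [-0.41, 2.15], [-1.48, 1.57], [0, 2.5], [-1.57, 4.71], [0.05, 1.97], [-2.85, 2.85]. Speed limits (rad/s): [2.79, 2.79, 3.14, 3.14, 3.14, 3.14, 3.14].

### API

Orientations are given as [roll, pitch, yaw] about the fixed x, y, z axes, in that order (R = Rz(yaw) Ry(pitch) Rx(roll)).
In Python, from cell import r gives the robot as it stands.
- The arm moves only by the tool drive_tool, never from a script. Its argument "targets" is a list of rows, each an object with "claw": the finger opening in mm, from 0 to 85.4; "travel": the shift along the tool's x, y, z in mm, a list of three; "spin": the turn about the tool's y in rad. A call has 1 to 20 rows; each row is the pose to reach, as a shift and turn from the pose commanded when the call began, along the tool's axes at that moment; what a row does not reach only later rows make up. A row lasts 1/10 s, in which the tool goes at most 50 mm and 8.59 degrees, less where a joint would pass 70% of its speed; a pose out of reach is approached as far as the arm can. A call with a gripper value outside its range is refused whole. The fingers move at their own pace and stop on an object; "force" is the grip in N (left out, the last holds). Time passes only in rows, so rows that repeat a pose let the fingers close. It gives the time, the measured TCP pose, the force and the opening at its end, in the units of the state.
- r.get_state(): the state, without advancing time (a new reading comes with each control period).
- r.get_image(name): name is "scene" or "top"; returns the picture (480x640x3 uint8, blue, green, red); there is no depth.
- r.calibration(name): a dict with "intrinsics" (3x3 intrinsics, pixels), "k1" (the pictures are not rectified: a ray, as slopes to the right and down, at radius r is drawn at 1 + k1 r^2 times it, then the intrinsics apply), "camera_from_world" (4x4, takes a point from world to camera coordinates). Camera axes: x right, y down, z forward; pixel columns grow to the right and rows downward; lengths in m; the calibration is good to about 2 mm. A picture is of the moment at which its call begins. calibration takes no time and is no camera call.
- r.job_done(): hands the job in, once; it reports no verdict.
Trained networks look in the newest picture that a camera, given by its name, has taken for a name from the list of things; names that differ only in an ending like _2 or _b are one class to them, and where a whole thing is asked for, a point or a joint stands for the part that bears it (a point fixed in the world has none). Each returns a list of dicts, best first, with "p" (0 to 1); they miss things now and then, are a little off and sometimes report something else, mostly with a low value. They report only what shows in the picture. A call takes as long as a camera call. They do not tell look-alikes from the thing itself.
- r.recognise(camera, query): "centre" ([x, y, z] in m, in world coordinates, good to about 4 mm: the middle of the surface that is visible of it).
- r.silhouettes(camera, query): "pixels" (480x640 bool, what is visible of it).
- r.mark_of(camera, query): "centre" ([x, y, z] in m, in world coordinates, good to about 4 mm: a listed point, or the origin of a listed thing).
The state is a dict: "t": time; "qpos": joint angles; "joint_vel": joint speeds; "joint_efforts": joint torques, N m; "eef_pos": TCP position; "ee_rot": TCP orientation; "wrist_force": force on the tool from outside, world axes, zero at the start; "ft_torque": the same for the moment, N m; "grip_width": finger opening in m.
Only numpy, scipy, OpenCV 4.12 (cv2) and the standard library are available. Lean on these libraries where they do the work, as an engineer would, in place of code of your own. Each camera call takes 0.05 s, during which the arm holds its last target. There are 200 camera calls.

### The job

The steel bookend beside the row of slide boxes has been knocked over. Push it back up onto its foot, then push it along the bench until its upright stands flat against the last slide box, square to it and with its whole width on the box. Only push it, never lift it; leave the boxes standing in place and the other things alone.

Things in the scene. Friction and masses are not known exactly. Their poses are not given: they have to be found in the camera images.
- bookend: Loose L-shaped dark steel bookend, 0.55 kg. Foot plate 120 wide, 110 long, 14 thick; upright 120 wide, 4 thick, top 123 above the foot's underside. Origin: middle of the heel edge (upright's back meets foot's underside). z: up the upright; y: heel to toe; x: width. It starts lying on the upright's back: z level, towards the row; y up, the foot a 110 mm high wall.
- toe (a point): Middle of the bookend's toe, the free end face of the foot (14 high, 120 wide), 110 mm from the heel; axes as the bookend. While it lies this is the top of the foot wall: 1 to 2 N there, away from the row, turns it about the heel; past some 27 degrees it falls onto its foot by itself. Standing, it slides with a push of a few newtons.
- row_face (a point): Centre of the outer face of the last slide box, the one nearest the bookend, 47.5 mm above the bench. The face is 210 mm wide (its x) and 95 mm high; y points level out of the face, towards the bookend; z up.
- slide_box_a: First of three equal loose grey plastic slide boxes, each 210 mm long (x), 34 thick (y), 95 high, 0.4 kg, on its long edge in a row, 2 mm apart; this one stands by a fixed aluminium end stop. Origin: centre of the underside.
- slide_box_b: Middle slide box, as the first. Origin: centre of the underside.
- slide_box_c: Last slide box of the row, nearest the bookend, as the first. Origin: centre of the underside; row_face lies 17 mm from it along its y.
- amber_bottle: Bystander: amber glass bottle with black stopper, 70 mm across, 160 mm high, beyond the work and the end of the row. Origin: centre of the underside.
- media_bottle: Bystander: clear glass bottle with blue screw cap, 72 mm across, 146 mm high, to the left of the work. Origin: centre of the underside.
- petri_dish: Bystander: round covered dish with white lid, 92 mm across, 20 mm high, to the left of the work, nearer the robot. Origin: centre of the underside.
Things that resemble listed ones, but are neither listed nor needed, are in the scene too. What is shaped like the bookend but turquoise is not meant.

How it is judged:
On the way:
1. the bookend stands on its foot, clear of the row, at rest (angle between bookend's own z axis and vertical below 0.06 rad and angular speed of bookend below 0.2 rad/s and y of bookend in the frame of row_face above 0.02 m), for 0.3 s.
At the end, for the whole second after the job is handed in: The bookend stands upright (0.06 rad) and at rest, heel middle at most 8 mm from the last box's face, square to it within 0.1 rad, foot pointing away from the row, within 45 mm of the face's middle; the three slide boxes stand upright in place (angle between each of bookend, slide_box_a, slide_box_b, slide_box_c's own z axis and vertical below 0.06 rad and height (world z) of bookend below 0.005 m and y of bookend in the frame of row_face between -0.004 and 0.008 m and x of bookend in the frame of row_face between -0.045 and 0.045 m and angle between the y axis of bookend and the y axis of row_face, either way round below 0.1 rad and y of toe in the frame of row_face above 0.09 m and linear speed of bookend below 0.01 m/s); the robot touches nothing.
It fails at once if the bookend is lifted: its heel comes more than 30 mm off the bench, or the whole of it is raised (height (world z) of bookend above 0.03 m or (angle between bookend's own z axis and vertical below 0.3 rad and height (world z) of bookend above 0.012 m and height (world z) of toe above 0.022 m)).
It fails at once if a slide box is tipped or shoved more than 30 mm out of place (distance of any of slide_box_a, slide_box_b, slide_box_c from where it was at the start of the episode above 0.03 m or angle between any of slide_box_a, slide_box_b, slide_box_c's own z axis and vertical above 0.35 rad).
It fails at once if a bystander is moved more than 20 mm (distance of any of amber_bottle, media_bottle, petri_dish from where it was at the start of the episode above 0.02 m).
It also fails if it takes over 64 s, if anything falls off the work surface, if the arm or the gripper's body presses on something with over 40 N, if the wrist force passes 120 N, or if a joint passes its speed limit or range.

## Working session

There is one attempt and no reset: what is moved stays moved. The work goes in short steps, Python scripts to look and compute and a tool call to move; the robot and the scene stay as the last step left them, time stands still between calls to the robot, and variables do not carry over. Pictures are saved under pics/ and viewed, about 8 in all and at most 12, crops included, and the job is handed in when it is done.

Besides the shell and the picture viewer there is one more tool, called after "Emit:" by a JSON object that holds its "name" and its "arguments", one argument or row to a line. drive_tool: Moves the arm, as the interface text tells. Its arguments: {"type":"object","properties":{"targets":{"type":"array","items":{"type":"object","properties":{"claw":{"type":"number"},"travel":{"type":"array","items":{"type":"number"}},"spin":{"type":"number"}}}},"force":{"type":"number"}},"required":["targets"]}

```bash
mkdir -p pics; ls; python3 - <<'E'
from cell import r
import cv2,numpy as np
s=r.get_state(); print(s['t'],s['eef_pos'],s['ee_rot'],s['grip_width'])
a=r.get_image("scene");b=r.get_image("top")
cv2.imwrite("pics/s0.png",a);cv2.imwrite("pics/t0.png",b)
for c in("scene","top"):
  for q in("bookend","slide_box_c","amber_bottle","media_bottle","petri_dish","toe","row_face"):
    f=r.recognise if q not in("toe","row_face") else r.mark_of
    print(c,q,[(round(d['p'],2),np.round(d['centre'],3).tolist()) for d in f(c,q)])
  print(c,'bk mark',[(round(d['p'],2),np.round(d['centre'],3).tolist()) for d in r.mark_of(c,'bookend')])
  k=r.calibration(c);print(np.round(k['intrinsics'],1).tolist(),k['k1'],np.round(k['camera_from_world'],3).tolist())
print(r.get_state()['t'])
E
```

```text
pics
0.0 [ 0.15224806 -0.63098382  0.25486913] [-1.57093502  0.00266303 -1.33393207] 0.08563896022073642
scene bookend [(0.79, [0.453, 0.075, 0.052]), (0.58, [0.605, -0.022, 0.002]), (0.3, [0.449, 0.398, 0.017])]
scene slide_box_c [(0.86, [0.6, -0.283, 0.097]), (0.85, [0.61, -0.204, 0.085]), (0.71, [0.626, -0.247, 0.095])]
scene amber_bottle [(0.94, [0.82, -0.106, 0.096])]
scene media_bottle [(0.67, [0.604, -0.021, 0.001]), (0.64, [0.623, 0.414, 0.089])]
scene petri_dish [(0.97, [0.45, 0.396, 0.013]), (0.25, [0.817, -0.108, 0.096])]
scene toe [(0.68, [0.447, 0.062, 0.108]), (0.63, [0.564, -0.278, 0.003])]
scene row_face [(0.71, [0.585, -0.194, 0.047])]
scene bk mark [(0.83, [0.603, 0.032, -0.003]), (0.72, [0.456, 0.059, -0.004])]
[[601.3, 0.0, 318.2], [0.0, 601.3, 235.2], [0.0, 0.0, 1.0]] -0.20923364856330873 [[0.066, 0.998, -0.008, -0.153], [0.752, -0.056, -0.657, -0.379], [-0.656, 0.037, -0.754, 1.605], [0.0, 0.0, 0.0, 1.0]]
top bookend [(0.88, [0.588, -0.027, 0.004]), (0.85, [0.396, 0.084, 0.006]), (0.37, [0.583, -0.245, 0.095])]
top slide_box_c [(0.96, [0.579, -0.247, 0.096]), (0.94, [0.562, -0.279, 0.094]), (0.86, [0.582, -0.202, 0.096])]
top amber_bottle [(0.69, [0.785, -0.103, 0.103])]
top media_bottle [(0.96, [0.593, 0.406, 0.1])]
top petri_dish [(0.93, [0.441, 0.399, 0.02])]
top toe [(0.8, [0.442, 0.062, 0.107])]
top row_face [(0.55, [0.585, -0.194, 0.048]), (0.36, [0.798, -0.116, 0.0])]
top bk mark [(0.97, [0.455, 0.062, 0.001]), (0.96, [0.605, 0.025, 0.002]), (0.5, [0.597, 0.022, 0.106])]
[[510.0, 0.0, 322.2], [0.0, 510.0, 248.6], [0.0, 0.0, 1.0]] -0.07409898063730903 [[0.026, -1.0, 0.002, 0.065], [-0.997, -0.026, -0.075, 0.608], [0.075, -0.0, -0.997, 1.05], [0.0, 0.0, 0.0, 1.0]]
0.9
```

View pics/s0.png

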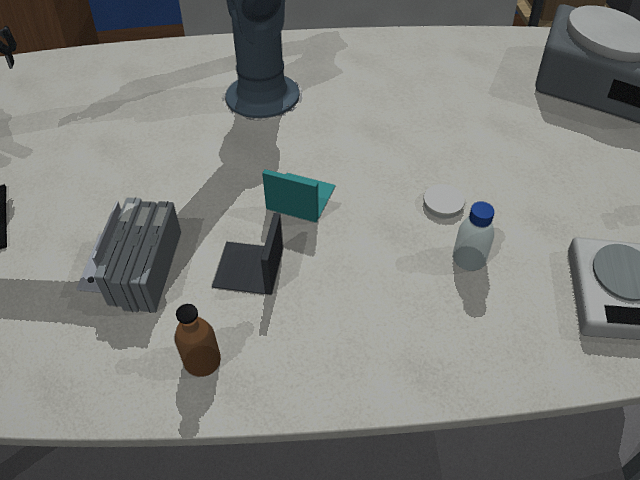

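View pics/t0.png

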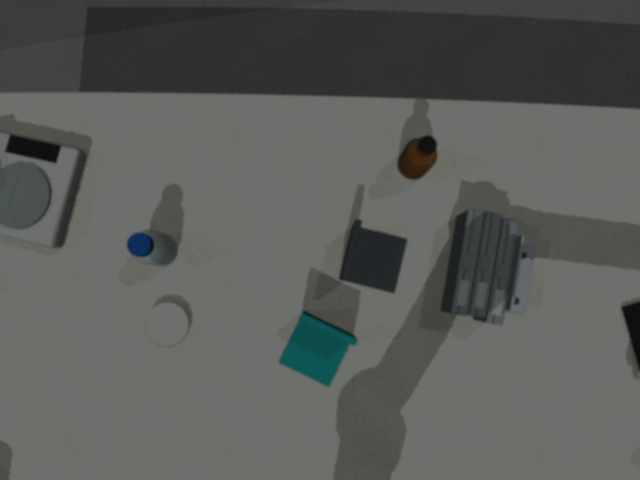

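Candidates for the bookend are the dark L at scene (248,265) / top (375,258), which lies on its upright, and the turquoise one at scene (300,195) / top (318,348). The dark steel one fits; turquoise is ruled out. Next I confirm this in a crop and measure the edges.

```bash
cat > h.py <<'E'
import numpy as np,cv2
from cell import r
def ray(c,uv,z):
    "pixels -> world points on plane z"
    k=r.calibration(c);K=np.array(k['intrinsics']);T=np.array(k['camera_from_world']);k1=k['k1']
    p=cv2.undistortPoints(np.array(uv,float).reshape(-1,1,2),K,np.array([k1,0,0,0,0.]))[:,0]
    d=np.c_[p,np.ones(len(p))]@T[:3,:3]; o=-T[:3,:3].T@T[:3,3]
    return o+d*((z-o[2])/d[:,2])[:,None]
def rect(c,q,n,z):
    "min-area rectangle of mask n on the plane z"
    out=[]
    for d in r.silhouettes(c,q)[:n]:
        ys,xs=np.nonzero(d['pixels']); w=ray(c,np.c_[xs,ys],z)[:,:2]
        out.append((round(d['p'],2),w,cv2.minAreaRect((w*1000).astype(np.float32))))
    return out
E
python3 - <<'E'
from h import *
im=r.get_image("top")
cv2.imwrite("pics/c0.png",cv2.resize(cv2.convertScaleAbs(im[190:340,320:560],alpha=2.2),None,fx=3.3,fy=3.3,interpolation=cv2.INTER_CUBIC))
for q,n,z in(("bookend",3,.004),("slide_box_c",3,.095)):
    for p,w,R in rect("top",q,n,z): print(q,p,[np.round(v,1) for v in R],np.round(cv2.boxPoints(R)).tolist())
E
```

```text
bookend 0.88 [array([595.4, -31.3]), array([123.6, 134.5]), np.float64(76.6)] [[516.0, -76.0], [647.0, -107.0], [675.0, 13.0], [544.0, 44.0]]
bookend 0.65 [array([393.8,  84.2]), array([130.7, 123.5]), np.float64(65.0)] [[310.0, 51.0], [422.0, -1.0], [477.0, 117.0], [365.0, 170.0]]
slide_box_c 0.96 [array([ 578.8, -240.7]), array([ 37.8, 212.3]), np.float64(81.3)] [[471.0, -243.0], [681.0, -275.0], [687.0, -238.0], [477.0, -206.0]]
slide_box_c 0.95 [array([ 564.4, -275. ]), array([ 60.7, 213.4]), np.float64(73.5)] [[453.0, -274.0], [658.0, -334.0], [675.0, -276.0], [471.0, -216.0]]
slide_box_c 0.84 [array([ 583.3, -196.1]), array([ 57.1, 210.3]), np.float64(80.2)] [[475.0, -206.0], [682.0, -242.0], [692.0, -186.0], [485.0, -150.0]]
```

View pics/c0.png

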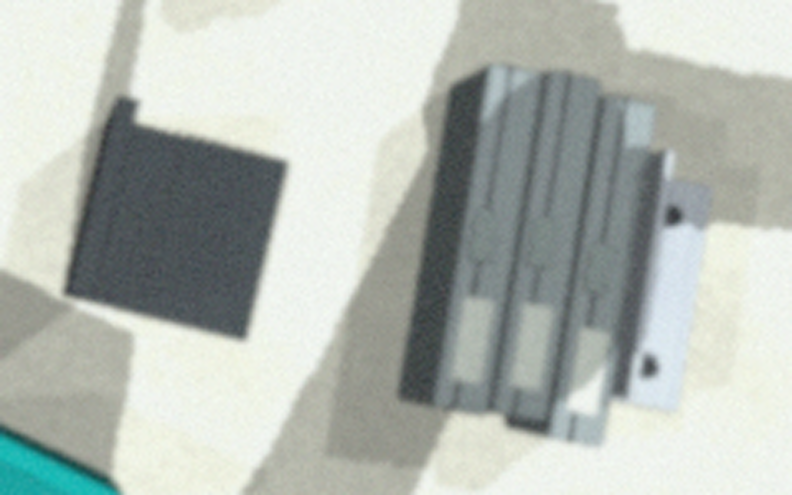

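The crop shows the dark bookend lying at left, its upright flat and pointing right to the row and its foot wall at left. The outer face of the last box is the dark strip at crop x 400–490.

```bash
python3 - <<'E'
from h import *
f=lambda L:[(x/3.3+320,y/3.3+190) for x,y in L]
for n,L,z in(("upright top edge",[(287,161),(244,338)],.004),("toe outer",[(118,97),(66,293)],.11),("box top",[(488,68),(438,405)],.095),("box foot",[(450,88),(401,400)],0.)):
    w=ray("top",f(L),z)*1000; d=w[0]-w[1]
    print(n,w.round(1)[:,:2].tolist(),'mid',w.mean(0).round(1),'len',np.linalg.norm(d).round(1),'ang',np.arctan2(d[1],d[0]).round(3))
E
```

```text
upright top edge [[633.2, -100.9], [517.7, -74.6]] mid [575.5 -87.7   4. ] len 118.5 ang -0.224
toe outer [[658.0, 17.0], [542.1, 45.0]] mid [600.  31. 110.] len 119.2 ang -0.237
box top [[683.7, -206.7], [481.4, -177.7]] mid [ 582.5 -192.2   95. ] len 204.4 ang -0.142
box foot [[684.7, -208.8], [479.9, -178.1]] mid [ 582.3 -193.4    0. ] len 207.1 ang -0.149
```

Emit:
{"name": "drive_tool", "arguments": {
  "targets": [
    {"claw": 60, "travel": [-490, 0, 567], "spin": -1.1},
    {"claw": 60, "travel": [-490, 0, 567], "spin": -1.1},
    {"claw": 60, "travel": [-490, 0, 567], "spin": -1.1},
    {"claw": 60, "travel": [-490, 0, 567], "spin": -1.1},
    {"claw": 60, "travel": [-490, 0, 567], "spin": -1.1},
    {"claw": 60, "travel": [-490, 0, 567], "spin": -1.1},
    {"claw": 60, "travel": [-490, 0, 567], "spin": -1.1},
    {"claw": 60, "travel": [-490, 0, 567], "spin": -1.1},
    {"claw": 60, "travel": [-490, 0, 567], "spin": -1.1},
    {"claw": 60, "travel": [-490, 0, 567], "spin": -1.1},
    {"claw": 60, "travel": [-490, 0, 567], "spin": -1.1},
    {"claw": 60, "travel": [-490, 0, 567], "spin": -1.1},
    {"claw": 60, "travel": [-490, 0, 567], "spin": -1.1},
    {"claw": 60, "travel": [-490, 0, 567], "spin": -1.1},
    {"claw": 60, "travel": [-490, 0, 567], "spin": -1.1},
    {"claw": 60, "travel": [-490, 0, 567], "spin": -1.1},
    {"claw": 60, "travel": [-490, 0, 567], "spin": -1.1},
    {"claw": 60, "travel": [-490, 0, 567], "spin": -1.1},
    {"claw": 60, "travel": [-490, 0, 567], "spin": -1.1},
    {"claw": 60, "travel": [-490, 0, 567], "spin": -1.1}
  ]
}}

```text
t: 3.05
eef_pos: [0.5882, -0.0247, 0.2563]
ee_rot: [-1.572, 0.0, -0.237]
wrist_force: [-0.2, 0.5, 0.3]
grip_width: 0.0603
```

Emit:
{"name": "drive_tool", "arguments": {
  "targets": [
    {"travel": [0, 40, 0]},
    {"travel": [0, 80, 0]},
    {"travel": [0, 120, 0]},
    {"travel": [0, 145, 0]},
    {"travel": [0, 148, 0]},
    {"travel": [0, 148, 10]},
    {"travel": [0, 148, 16]},
    {"travel": [0, 148, 20]},
    {"travel": [0, 148, 20]}
  ]
}}

```text
invalid input
```

```bash
python3 - <<'E'
from h import *
a=r.get_image("scene");b=r.get_image("top")
A=cv2.resize(a[130:330,100:400],None,fx=2.6,fy=2.6);cv2.imwrite("pics/s1.png",A)
E
```

```text
(no output)
```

View pics/s1.png

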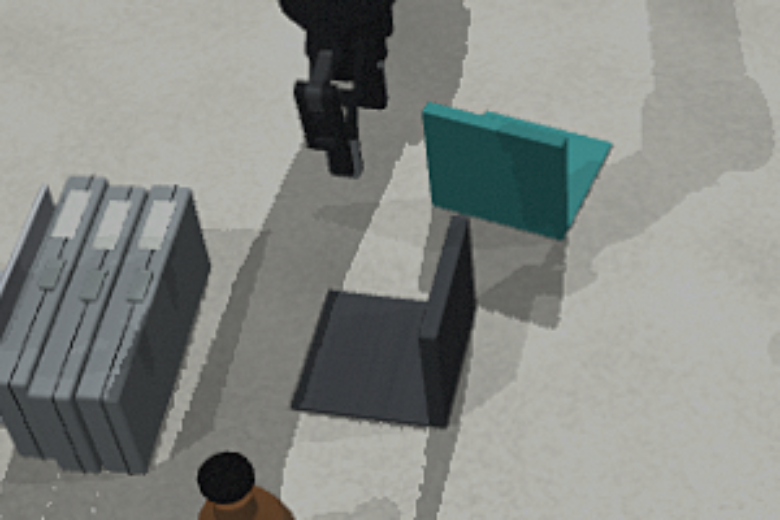

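The move was refused because all three fields are needed. The view shows the hand still high above the bookend, and the turquoise bookend standing clear beside it.

Emit:
{"name": "drive_tool", "arguments": {
  "targets": [
    {"claw": 60, "spin": 0, "travel": [0, 40, 0]},
    {"claw": 60, "spin": 0, "travel": [0, 80, 0]},
    {"claw": 60, "spin": 0, "travel": [0, 120, 0]},
    {"claw": 60, "spin": 0, "travel": [0, 145, 0]},
    {"claw": 60, "spin": 0, "travel": [0, 148, 0]},
    {"claw": 60, "spin": 0, "travel": [0, 148, 10]},
    {"claw": 60, "spin": 0, "travel": [0, 148, 16]},
    {"claw": 60, "spin": 0, "travel": [0, 148, 20]},
    {"claw": 60, "spin": 0, "travel": [0, 148, 20]}
  ]
}}

```text
t: 4.05
eef_pos: [0.5949, -0.0012, 0.1103]
ee_rot: [-1.569, -0.003, -0.232]
wrist_force: [-0.3, 0.4, -0.1]
grip_width: 0.06
```

Emit:
{"name": "drive_tool", "arguments": {
  "targets": [
    {"claw": 60, "spin": 0, "travel": [0, 0, 4]},
    {"claw": 60, "spin": 0, "travel": [0, 0, 8]},
    {"claw": 60, "spin": 0, "travel": [0, 0, 12]},
    {"claw": 60, "spin": 0, "travel": [0, 0, 16]},
    {"claw": 60, "spin": 0, "travel": [0, 0, 20]},
    {"claw": 60, "spin": 0, "travel": [0, 0, 24]},
    {"claw": 60, "spin": 0, "travel": [0, 0, 28]}
  ]
}}

```text
t: 4.75
eef_pos: [0.5999, 0.0246, 0.1082]
ee_rot: [-1.571, 0.0, -0.234]
wrist_force: [0.3, 0.3, -0.7]
grip_width: 0.0599
```

```bash
python3 - <<'E'
from h import *
a=r.get_image("scene")
A=cv2.resize(a[130:330,100:400],None,fx=2.6,fy=2.6);cv2.imwrite("pics/s2.png",A)
E
```

```text
(no output)
```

View pics/s2.png

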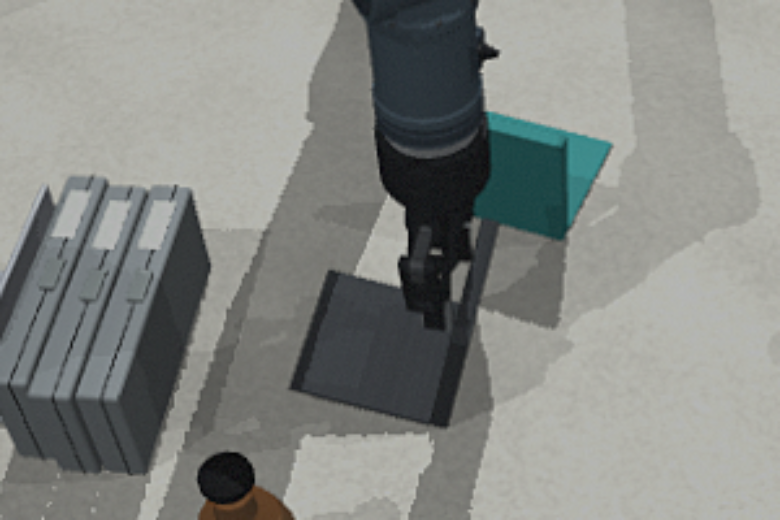

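It is tilting about its heel as planned, so I continue.

Emit:
{"name": "drive_tool", "arguments": {
  "targets": [
    {"claw": 60, "spin": 0, "travel": [0, 0, 5]},
    {"claw": 60, "spin": 0, "travel": [0, 0, 10]},
    {"claw": 60, "spin": 0, "travel": [0, 0, 15]},
    {"claw": 60, "spin": 0, "travel": [0, 0, 20]},
    {"claw": 60, "spin": 0, "travel": [0, 0, 25]},
    {"claw": 60, "spin": 0, "travel": [0, 0, 30]},
    {"claw": 60, "spin": 0, "travel": [0, 0, 34]},
    {"claw": 60, "spin": 0, "travel": [0, 0, 38]},
    {"claw": 60, "spin": 0, "travel": [0, 0, 38]},
    {"claw": 60, "spin": 0, "travel": [0, 0, 38]},
    {"claw": 60, "spin": 0, "travel": [0, 0, 38]},
    {"claw": 60, "spin": 0, "travel": [0, 0, 38]}
  ]
}}

```text
t: 6.0
eef_pos: [0.6086, 0.0607, 0.1082]
ee_rot: [-1.571, 0.0, -0.235]
wrist_force: [-0.7, 0.1, 0.3]
grip_width: 0.0599
```

```bash
python3 - <<'E'
from h import *
a=r.get_image("scene")
A=cv2.resize(a[130:330,100:400],None,fx=2.6,fy=2.6);cv2.imwrite("pics/s3.png",A)
E
```

```text
(no output)
```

View pics/s3.png

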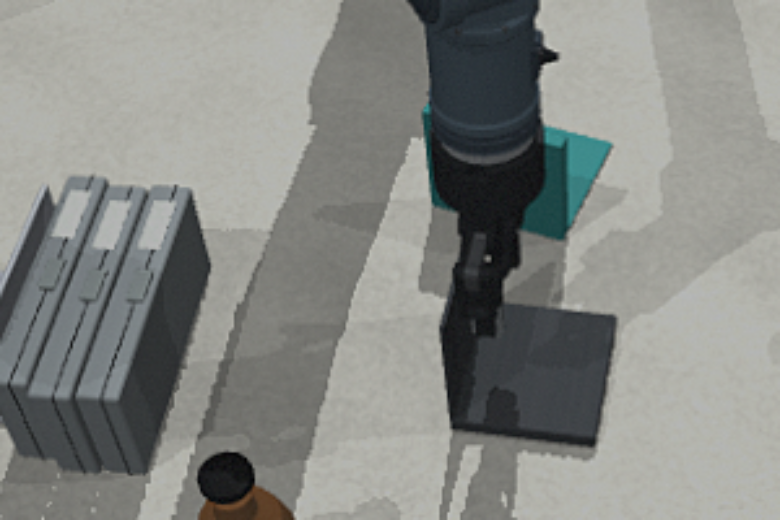

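Standing on its foot. I lift the hand clear, move out beyond the toe and measure.

Emit:
{"name": "drive_tool", "arguments": {
  "targets": [
    {"claw": 60, "spin": 0, "travel": [0, -30, 0]},
    {"claw": 60, "spin": 0, "travel": [0, -70, 0]},
    {"claw": 60, "spin": 0, "travel": [0, -100, 0]},
    {"claw": 60, "spin": 0, "travel": [0, -100, 40]},
    {"claw": 60, "spin": 0, "travel": [0, -100, 80]},
    {"claw": 60, "spin": 0, "travel": [0, -100, 120]},
    {"claw": 60, "spin": 0, "travel": [0, -100, 150]},
    {"claw": 60, "spin": -0.04, "travel": [0, -100, 150]},
    {"claw": 60, "spin": -0.085, "travel": [0, -100, 150]},
    {"claw": 60, "spin": -0.085, "travel": [0, -100, 150]}
  ]
}}

```text
t: 7.05
eef_pos: [0.6433, 0.2072, 0.208]
ee_rot: [-1.571, 0.0, -0.149]
wrist_force: [-0.3, -0.2, 0.0]
grip_width: 0.0602
```

```bash
python3 - <<'E'
from h import *
b=r.get_image("top")
cv2.imwrite("pics/t4.png",cv2.resize(cv2.convertScaleAbs(b[190:340,250:490],alpha=2.2),None,fx=3.3,fy=3.3,interpolation=cv2.INTER_CUBIC))
for q in("toe","bookend","row_face"): print(q,[(round(d['p'],2),np.round(d['centre'],3).tolist()) for d in r.mark_of("top",q)])
E
```

```text
toe [(0.72, [0.624, 0.138, 0.003])]
bookend [(0.84, [0.601, 0.034, 0.001])]
row_face [(0.85, [0.585, -0.191, 0.046])]
```

View pics/t4.png

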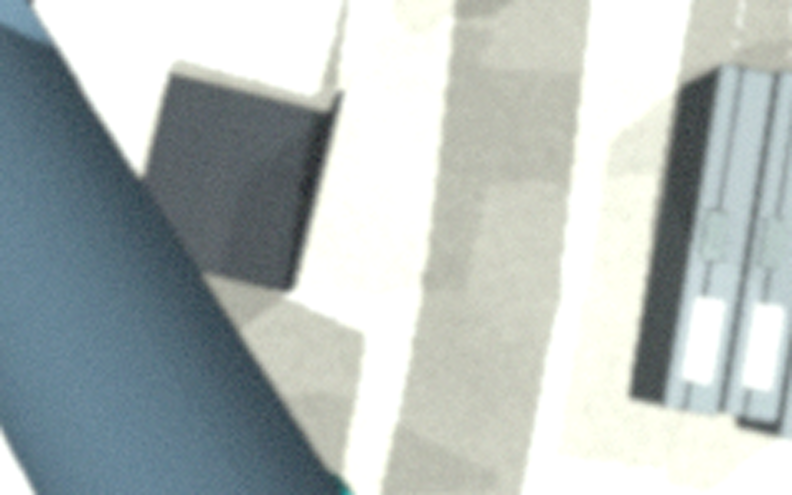

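Emit:
{"name": "drive_tool", "arguments": {
  "targets": [
    {"claw": 60, "spin": 0, "travel": [-8, 40, 0]},
    {"claw": 60, "spin": 0, "travel": [-8, 80, 0]},
    {"claw": 60, "spin": 0, "travel": [-8, 120, 0]},
    {"claw": 60, "spin": 0, "travel": [-8, 150, 0]},
    {"claw": 60, "spin": 0, "travel": [-8, 165, 0]},
    {"claw": 60, "spin": 0, "travel": [-8, 172, 0]},
    {"claw": 60, "spin": 0, "travel": [-8, 175, 0]},
    {"claw": 60, "spin": 0, "travel": [-8, 175, 0]}
  ]
}}

```text
t: 8.05
eef_pos: [0.6367, 0.2088, 0.0347]
ee_rot: [-1.569, -0.002, -0.149]
wrist_force: [0.6, 0.2, 0.4]
grip_width: 0.0597
```

```bash
python3 - <<'E'
from h import *
a=r.get_image("scene")
A=cv2.resize(a[180:330,150:390],None,fx=3.3,fy=3.3);cv2.imwrite("pics/s5.png",A)
E
```

```text
(no output)
```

View pics/s5.png

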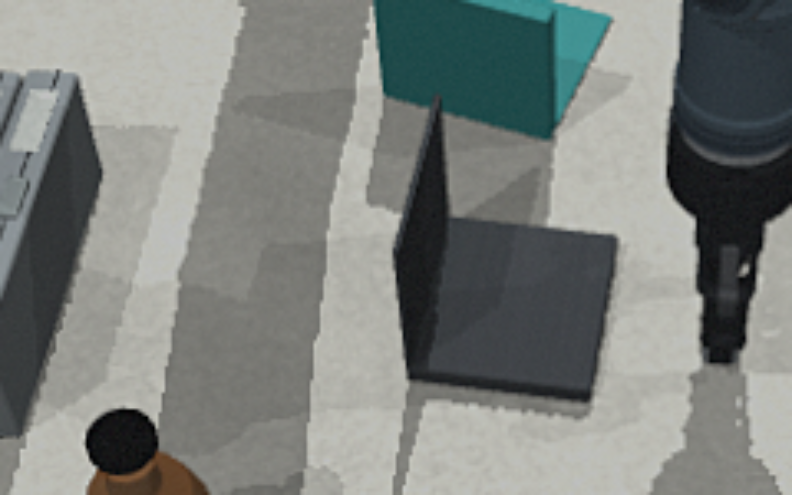

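Bookend upright and the fingers are outside the toe, close to the bench. I feel downwards for the bench.

Emit:
{"name": "drive_tool", "arguments": {
  "targets": [
    {"claw": 60, "spin": 0, "travel": [0, 1.5, 0]},
    {"claw": 60, "spin": 0, "travel": [0, 3, 0]},
    {"claw": 60, "spin": 0, "travel": [0, 4.5, 0]},
    {"claw": 60, "spin": 0, "travel": [0, 6, 0]},
    {"claw": 60, "spin": 0, "travel": [0, 6, 0]}
  ]
}}

```text
t: 8.6
eef_pos: [0.6352, 0.2081, 0.027]
ee_rot: [-1.571, 0.0, -0.149]
wrist_force: [0.4, 0.0, -0.1]
grip_width: 0.0604
```

Emit:
{"name": "drive_tool", "arguments": {
  "targets": [
    {"claw": 60, "spin": 0, "travel": [0, 0, -20]},
    {"claw": 60, "spin": 0, "travel": [0, 0, -40]},
    {"claw": 60, "spin": 0, "travel": [0, 0, -50]},
    {"claw": 60, "spin": 0, "travel": [0, 0, -55]},
    {"claw": 60, "spin": 0, "travel": [0, 0, -60]},
    {"claw": 60, "spin": 0, "travel": [0, 0, -65]},
    {"claw": 60, "spin": 0, "travel": [0, 0, -70]},
    {"claw": 60, "spin": 0, "travel": [0, 0, -76]},
    {"claw": 60, "spin": 0, "travel": [0, 0, -82]},
    {"claw": 60, "spin": 0, "travel": [0, 0, -88]},
    {"claw": 60, "spin": 0, "travel": [0, 0, -94]},
    {"claw": 60, "spin": 0, "travel": [0, 0, -100]}
  ]
}}

```text
t: 9.8
eef_pos: [0.6208, 0.1088, 0.0274]
ee_rot: [-1.571, -0.0, -0.149]
wrist_force: [-0.2, 1.4, -0.3]
grip_width: 0.0595
```

```bash
python3 - <<'E'
from h import *
a=r.get_image("scene")
A=cv2.resize(a[180:330,150:390],None,fx=3.3,fy=3.3);cv2.imwrite("pics/s6.png",A)
E
```

```text
(no output)
```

View pics/s6.png

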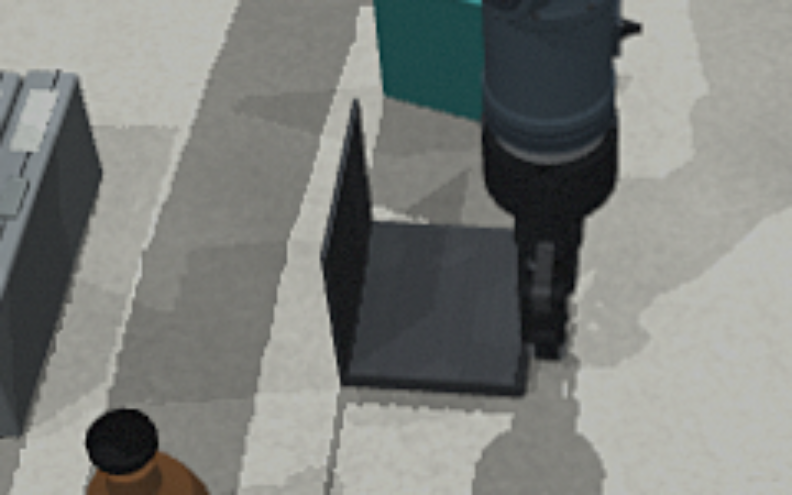

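The fingers are on the toe face, the bookend is sliding and it has turned square. I continue.

Emit:
{"name": "drive_tool", "arguments": {
  "targets": [
    {"claw": 60, "spin": 0, "travel": [0, 0, -7]},
    {"claw": 60, "spin": 0, "travel": [0, 0, -15]},
    {"claw": 60, "spin": 0, "travel": [0, 0, -23]},
    {"claw": 60, "spin": 0, "travel": [0, 0, -31]},
    {"claw": 60, "spin": 0, "travel": [0, 0, -39]},
    {"claw": 60, "spin": 0, "travel": [0, 0, -47]},
    {"claw": 60, "spin": 0, "travel": [0, 0, -55]},
    {"claw": 60, "spin": 0, "travel": [0, 0, -63]},
    {"claw": 60, "spin": 0, "travel": [0, 0, -71]},
    {"claw": 60, "spin": 0, "travel": [0, 0, -79]},
    {"claw": 60, "spin": 0, "travel": [0, 0, -87]},
    {"claw": 60, "spin": 0, "travel": [0, 0, -95]},
    {"claw": 60, "spin": 0, "travel": [0, 0, -103]},
    {"claw": 60, "spin": 0, "travel": [0, 0, -111]},
    {"claw": 60, "spin": 0, "travel": [0, 0, -119]},
    {"claw": 60, "spin": 0, "travel": [0, 0, -127]},
    {"claw": 60, "spin": 0, "travel": [0, 0, -135]},
    {"claw": 60, "spin": 0, "travel": [0, 0, -142]},
    {"claw": 60, "spin": 0, "travel": [0, 0, -149]},
    {"claw": 60, "spin": 0, "travel": [0, 0, -155]}
  ]
}}

```text
t: 11.85
eef_pos: [0.5975, -0.0446, 0.0273]
ee_rot: [-1.571, 0.0, -0.149]
wrist_force: [0.2, 4.3, 2.5]
grip_width: 0.0598
```

```bash
python3 - <<'E'
from h import *
a=r.get_image("scene");b=r.get_image("top")
A=cv2.resize(a[180:330,60:260],None,fx=3,fy=3);B=cv2.resize(cv2.convertScaleAbs(b[200:350,360:560],alpha=2),None,fx=3,fy=3)
cv2.imwrite("pics/s7.png",cv2.resize(np.hstack([A,B]),(800,300),interpolation=cv2.INTER_AREA))
for q in("toe","bookend","row_face"):
  for c in("top","scene"): print(q,c,[(round(d['p'],2),np.round(d['centre'],3).tolist()) for d in r.mark_of(c,q)])
E
```

```text
toe top [(0.72, [0.439, 0.062, 0.105])]
toe scene [(0.73, [0.448, 0.06, 0.11]), (0.72, [0.599, -0.055, 0.009])]
bookend top [(0.68, [0.453, 0.061, -0.002]), (0.65, [0.58, -0.163, -0.001])]
bookend scene [(0.81, [0.58, -0.164, -0.002])]
row_face top [(0.66, [0.586, -0.194, 0.047])]
row_face scene [(0.86, [0.581, -0.189, 0.047])]
```

View pics/s7.png

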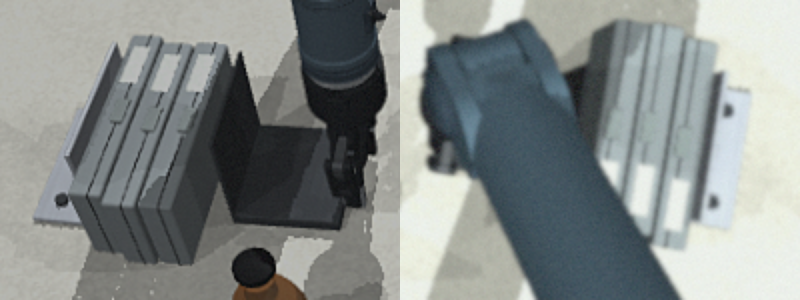

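The gap to the box is about 27 mm by two estimates (network marks and TCP geometry). I close it gently and watch the force.

Emit:
{"name": "drive_tool", "arguments": {
  "targets": [
    {"claw": 60, "spin": 0, "travel": [0, 0, -5]},
    {"claw": 60, "spin": 0, "travel": [0, 0, -10]},
    {"claw": 60, "spin": 0, "travel": [0, 0, -14]},
    {"claw": 60, "spin": 0, "travel": [0, 0, -17]},
    {"claw": 60, "spin": 0, "travel": [0, 0, -20]},
    {"claw": 60, "spin": 0, "travel": [0, 0, -22]}
  ]
}}

```text
t: 12.85
eef_pos: [0.5943, -0.066, 0.0272]
ee_rot: [-1.571, 0.0, -0.149]
wrist_force: [0.6, 0.9, -1.7]
grip_width: 0.0598
```

Emit:
{"name": "drive_tool", "arguments": {
  "targets": [
    {"claw": 60, "spin": 0, "travel": [0, 0, -1]},
    {"claw": 60, "spin": 0, "travel": [0, 0, -2]}
  ]
}}

```text
t: 13.05
eef_pos: [0.594, -0.0676, 0.0273]
ee_rot: [-1.571, 0.0, -0.149]
wrist_force: [0.8, 0.7, -1.3]
grip_width: 0.06
```

Emit:
{"name": "drive_tool", "arguments": {
  "targets": [
    {"claw": 60, "spin": 0, "travel": [0, 0, -1]},
    {"claw": 60, "spin": 0, "travel": [0, 0, -2]}
  ]
}}

```text
t: 13.25
eef_pos: [0.5939, -0.0695, 0.0273]
ee_rot: [-1.571, -0.0, -0.149]
wrist_force: [0.3, 1.5, -1.4]
grip_width: 0.0598
```

```bash
python3 - <<'E'
from h import *
a=r.get_image("scene")
cv2.imwrite("pics/s8.png",cv2.resize(a[190:320,80:230],None,fx=4.5,fy=4.5,interpolation=cv2.INTER_CUBIC))
E
```

```text
(no output)
```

View pics/s8.png

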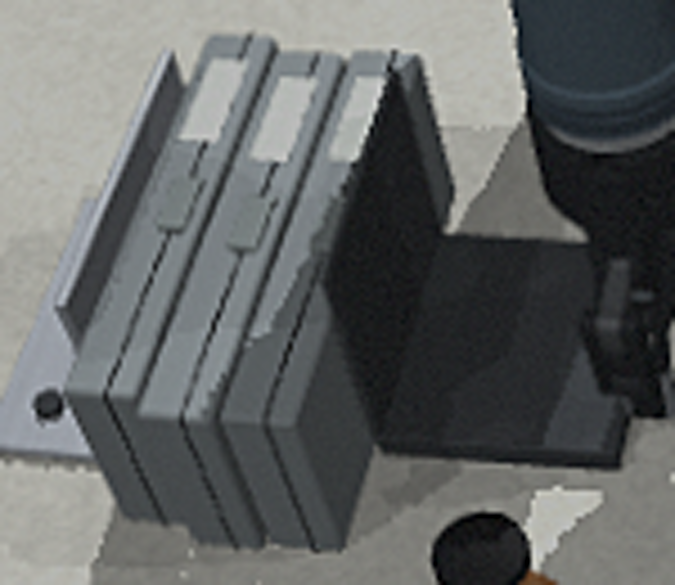

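Emit:
{"name": "drive_tool", "arguments": {
  "targets": [
    {"claw": 60, "spin": 0, "travel": [0, 0, -0.5]},
    {"claw": 60, "spin": 0, "travel": [0, 0, -1]}
  ]
}}

```text
t: 13.5
eef_pos: [0.5938, -0.0699, 0.0273]
ee_rot: [-1.57, -0.0, -0.149]
wrist_force: [0.2, 3.5, -1.5]
grip_width: 0.0598
```

Emit:
{"name": "drive_tool", "arguments": {
  "targets": [
    {"claw": 60, "spin": 0, "travel": [0, 0, -0.5]},
    {"claw": 60, "spin": 0, "travel": [0, 0, -1]}
  ]
}}

```text
t: 13.7
eef_pos: [0.5936, -0.071, 0.0273]
ee_rot: [-1.57, -0.0, -0.149]
wrist_force: [-0.8, 3.0, -1.8]
grip_width: 0.0598
```

```bash
python3 - <<'E'
from h import *
f=[]
for i in range(4):
    for c in ("scene","top"): r.get_image(c); f.append(r.get_state()['wrist_force'])
print(np.mean(f,0).round(2))
for q in("bookend","toe","row_face","slide_box_c"):
  for c in("scene","top"): print(q,c,[(round(d['p'],2),(np.array(d['centre'])*1000).round(1).tolist()) for d in r.mark_of(c,q)])
E
```

```text
[ 0.29  3.01 -0.95]
bookend scene [(0.67, [453.6, 55.8, 0.2]), (0.58, [579.3, -188.7, -5.4])]
bookend top [(0.82, [453.1, 62.1, 0.6])]
toe scene [(0.88, [598.3, -84.9, 5.8]), (0.69, [446.1, 62.6, 108.8]), (0.49, [581.9, -239.4, 2.7])]
toe top [(0.74, [441.5, 62.4, 106.1]), (0.52, [440.8, 400.3, 0.4])]
row_face scene []
row_face top []
slide_box_c scene [(0.73, [582.5, -243.5, 2.8]), (0.69, [563.9, -277.7, 1.8]), (0.59, [580.7, -208.9, -0.7])]
slide_box_c top [(0.95, [566.0, -281.0, -2.6]), (0.84, [577.8, -249.6, 0.9]), (0.75, [584.3, -210.9, 0.7])]
```

Emit:
{"name": "drive_tool", "arguments": {
  "targets": [
    {"claw": 60, "spin": 0, "travel": [0, 0, -0.5]},
    {"claw": 60, "spin": 0, "travel": [0, 0, -1]}
  ]
}}

```text
t: 14.7
eef_pos: [0.5935, -0.0717, 0.0274]
ee_rot: [-1.57, -0.0, -0.149]
wrist_force: [0.5, 5.3, -1.5]
grip_width: 0.06
```

Emit:
{"name": "drive_tool", "arguments": {
  "targets": [
    {"claw": 60, "spin": 0, "travel": [0, 0, -0.5]},
    {"claw": 60, "spin": 0, "travel": [0, 0, -1]}
  ]
}}

```text
t: 14.9
eef_pos: [0.5933, -0.0725, 0.0273]
ee_rot: [-1.569, -0.0, -0.148]
wrist_force: [0.8, 5.6, -1.2]
grip_width: 0.06
```

Emit:
{"name": "drive_tool", "arguments": {
  "targets": [
    {"claw": 60, "spin": 0, "travel": [0, 0, -0.5]},
    {"claw": 60, "spin": 0, "travel": [0, 0, -1]}
  ]
}}

```text
t: 15.1
eef_pos: [0.5932, -0.0734, 0.0273]
ee_rot: [-1.569, -0.0, -0.148]
wrist_force: [1.1, 6.0, 0.3]
grip_width: 0.0603
```

The force rose from about 1–1.5 N while sliding to 6 N, so it is seated on the box. I back off and look with the arm out of the way.

Emit:
{"name": "drive_tool", "arguments": {
  "targets": [
    {"claw": 60, "spin": 0, "travel": [0, 0, 4]},
    {"claw": 60, "spin": 0, "travel": [0, 0, 20]},
    {"claw": 60, "spin": 0, "travel": [0, 0, 50]},
    {"claw": 60, "spin": 0, "travel": [0, 0, 80]},
    {"claw": 60, "spin": 0, "travel": [0, -40, 110]},
    {"claw": 60, "spin": 0, "travel": [0, -80, 150]},
    {"claw": 60, "spin": 0, "travel": [0, -120, 190]},
    {"claw": 60, "spin": 0, "travel": [0, -160, 220]},
    {"claw": 60, "spin": 0, "travel": [0, -160, 240]},
    {"claw": 60, "spin": 0, "travel": [0, -160, 240]}
  ]
}}

```text
t: 16.1
eef_pos: [0.6298, 0.1707, 0.1919]
ee_rot: [-1.565, -0.007, -0.141]
wrist_force: [0.1, 1.0, 0.4]
grip_width: 0.0601
```

```bash
python3 - <<'E'
from h import *
a=r.get_image("scene");b=r.get_image("top")
A=cv2.resize(a[190:320,80:210],(400,400),interpolation=cv2.INTER_CUBIC)
B=cv2.resize(cv2.convertScaleAbs(b[200:330,400:530],alpha=2.2),(400,400),interpolation=cv2.INTER_CUBIC)
cv2.imwrite("pics/f.png",np.hstack([A,B]))
for q in("bookend","toe","row_face","slide_box_c","amber_bottle","media_bottle","petri_dish"):
  for c in("scene","top"): print(q,c,[(round(d['p'],2),(np.array(d['centre'])*1000).round(1).tolist()) for d in r.mark_of(c,q)])
E
```

```text
bookend scene [(0.77, [577.7, -190.9, -1.3]), (0.66, [453.4, 61.5, -0.4])]
bookend top [(0.82, [576.9, -191.5, 0.6])]
toe scene [(0.73, [444.4, 64.7, 107.9]), (0.67, [596.3, -86.0, 7.1])]
toe top [(0.66, [590.5, -84.7, 5.7])]
row_face scene [(0.77, [584.7, -195.9, 47.4])]
row_face top []
slide_box_c scene [(0.9, [560.2, -276.9, 3.5]), (0.85, [579.9, -247.2, -2.6]), (0.66, [581.3, -213.2, 0.3])]
slide_box_c top [(0.84, [581.5, -210.3, 3.7]), (0.63, [563.2, -283.9, -0.5]), (0.57, [577.6, -251.1, -0.4])]
amber_bottle scene []
amber_bottle top [(0.73, [800.4, -115.6, 0.7]), (0.46, [581.0, -251.0, -2.3])]
media_bottle scene [(0.95, [600.9, 423.8, 2.1])]
media_bottle top [(0.94, [597.9, 420.0, -2.0])]
petri_dish scene [(0.6, [438.4, 399.4, -4.3])]
petri_dish top [(0.94, [443.0, 400.3, -3.0])]
```

View pics/f.png

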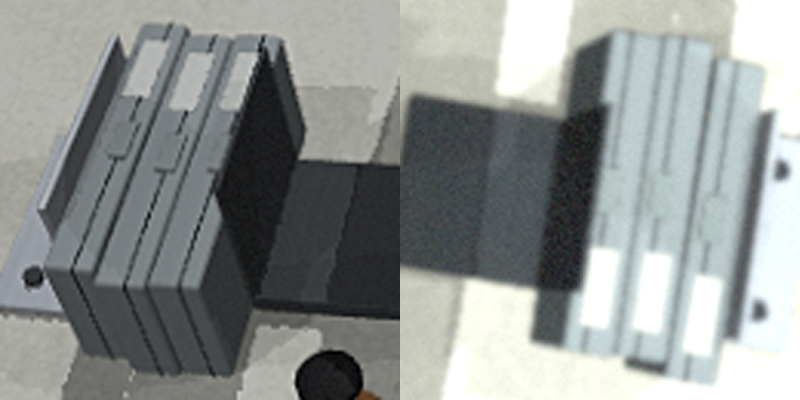

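The final view shows the upright flat on the box with no gap. Its top edge, (607,105)–(580,290), is parallel to the box edge, (612,32)–(566,350), with slopes 0.146 and 0.145. It lies wholly within the face, and the boxes stand.

```bash
python3 -c "
from cell import r
r.job_done();print(r.get_state()['t'])"
```

```text
the job is handed in; nothing more can be done
the job is handed in; nothing more can be done
```

I pushed the dark steel bookend up about its heel, then slid it by its toe face with two spread fingertips until its upright met the last slide box. The job was handed in about 17 s into the 64 s limit.

**What the last checks showed:**
- **Contact:** the push force rose from about 1–1.5 N while sliding to about 6 N at the box, and the last picture shows no gap between upright and box.
- **Square:** the upright's top edge and the box's edge have slopes 0.146 and 0.145 in the top view.
- **Position on the face:** the heel middle is roughly 7 mm to one side of the face's middle and 1–4 mm from the face, using network marks good to about 4 mm.
- **Boxes and other things:** the boxes stand upright in place. The three bystanders were found where expected and the arm did not go near them. The hand ended about 0.25 m clear of the bookend.

**What failed or disagreed:**
- One move call was refused because fields were missing from its rows, and I resent it.
- The networks sometimes took the turquoise bookend for the dark one; I discarded those reports by position.
- In the last look the top camera did not find the face, and the scene camera missed the amber bottle, which the top camera did find.
- The two cameras' last toe marks differ by about 6 mm sideways. That is network noise, and the picture edges show the bookend square.

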